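Brake lever check on two trolley handles

ROBOT

A 6-joint arm with a two-finger parallel gripper is mounted at the origin on a cart in front of the work surface, level with it; the furniture and walls round the work are solid. World frame = base frame: x ahead of the robot, y to its left, z up, the work surface at z = 0. Lengths are in mm, angles in rad, forces in N, time in s.
With the tool pointing down it reaches from about 150 to 775 mm from the base axis. Payload 6.1 kg.
Tool frame: the origin (TCP) lies on the front face of the gripper's body, between the roots of the fingers; the fingertips stand 73 mm ahead of it and the grasp point (between the pads) lies r.grasp_offset ahead of it (r.grasp_offset is the distance from the TCP to the grasp point, in mm); z points along the fingers, y is the direction in which the jaws open and shut (so a half turn about z gives the same grasp; the last joint's range is limited). The gripper opens to 85 mm and grips with 20 to 120 N. Pads are 22 mm wide; open, the fingers measure 114 mm over their backs; the gripper's body (76 mm by 85 mm) begins 54 mm behind the grasp point. The pads swing forward as they close: fully open they stand 13 mm farther back than shut.
Start: joints at [1.226, 0.126, -0.04, 1.405, 0, 1.571], TCP at [177.447, 494.086, 303.895] pointing down, gripper open.
Joint ranges: [-2.72, 2.72], [-0.95, 1.95], [-1.27, 1.35], [-1.78, 2.02], [-1.46, 1.47], [-3.14, 3.14]. Speed limits (rad/s): [2.39, 2.39, 3.01, 3.14, 3.14, 3.14].

INTERFACE

Orientations are given as a unit quaternion [x, y, z, w].
In Python, from cell import r gives the robot as it stands.
- The arm moves only by the tool apply_moves, never from a script. Its argument "targets" is a list of rows, each a list of 7 numbers: the turn, a rotation vector about the tool's x, y, z in degrees, then the shift along the tool's x, y, z in m, then the closure, from -1 (fully open) to 1 (shut). A call has exactly 10 rows; each row is the pose to reach, as a shift and turn from the pose commanded when the call began, along the tool's axes at that moment; what a row does not reach only later rows make up. A row lasts 1/8 s, in which the tool goes at most 62.5 mm and 10.7 degrees, less where a joint would pass 70% of its speed; a pose out of reach is approached as far as the arm can. A call with a gripper value outside its range is refused whole. The fingers move at their own pace and stop on an object; "grip_force" is the grip in N (left out, the last holds). Time passes only in rows, so rows that repeat a pose let the fingers close, or fill a call up. It gives the time, the measured TCP pose, the force and the opening at its end, in the units of the state.
- r.sense(): the state, without advancing time (a new reading comes with each control period).
- r.camera(name): name is "side" or "top" or "wrist"; returns the picture (384x512x3 uint8, red, green, blue); there is no depth.
- r.get_calibration(name): a dict with "fov_y" (degrees; the focal length in pixels is half the picture's height over the tangent of half this angle, whatever the lens; pixels are square), "cx", "cy" (the principal point, pixels), "origin" and "attitude" of the camera in the world. Camera axes: x right, y down, z forward; pixel columns grow to the right and rows downward; lengths in mm; the calibration is good to about 2 mm. The wrist camera is an equidistant fisheye: a pixel r from the principal point sees the ray r / f radians off the axis. A picture is of the moment at which its call begins: read the wrist's pose just before it. get_calibration takes no time and is no camera call; for the wrist camera it gives the pose at the moment of the call.
- r.finish_job(): hands the job in, once; it reports no verdict.
The state is a dict: "clock": time; "joint_positions": joint angles; "qd": joint speeds; "joint_torque": joint torques, N m; "eef_pos": TCP position; "orientation": TCP orientation; "ft_force": force on the tool from outside, world axes, zero at the start; "moment": the same for the moment, N m; "finger_gap": finger opening in mm.
Only numpy, scipy, OpenCV 4.12 (cv2) and the standard library are available. Lean on these libraries where they do the work, as an engineer would, in place of code of your own. Each camera call takes 0.05 s, during which the arm holds its last target.

TASK

Check the two hand levers of the lab trolley handles: with the gripper shut, press each lever in towards its bar with the outside of the fingers, firmly but without forcing it, until it goes no further. One of them goes right in to its bar, the other stops clearly short of it; after both have been tried, finish with the one that stops short pressed in and held against its stop, the other one let go (if you happened to try the good one first, come back to it after the other). Touch the levers on their outer face only, do not pinch them or touch the bars, and leave the crucible, marker and vial alone; the program ends while still holding the lever in.

Things in the scene. Friction and masses are not known exactly. Their poses are not given: they have to be found in the camera images.
- stand_a: One of two like bench stands (which is left varies): steel base plate 110 x 215 x 12 mm, two posts to 118 mm above the worktop, 90 mm either side of the centre, carrying a handle bar with a hand lever. Origin: centre of the plate's underside, on the worktop. x: direction in which the lever is pressed, y: along the bar towards the lever's pivot, z up.
- bar_a: Fixed round handle bar of stand_a, along its y, 210 mm long, black rubber grip 30 mm in diameter between the posts. Origin: on its axis, half-way along, 100 mm straight above the stand's origin; axes as the stand's.
- blade_a: Lever blade on stand_a, 130 mm from pivot to round end, 18 mm high, 10 mm thick. Origin: the place to press, on the outer face, half-way up, 100 mm above the worktop, 95 mm from the pivot. x points to the bar, y along the blade to the pivot; they turn with it. Pivot: stand x -34, y +70 mm. Released, it slants 0.42 rad off the bar, the origin then 77 mm in front of the bar's axis.
- inside_a: Inner half, 4 mm thick, of the same blade on stand_a, facing the bar; not to be touched. Origin: on the inner face, half-way up, 95 mm from the pivot; axes as the blade's.
- lever_a (a joint): Lever angle on stand_a, rad: 0 released, grows as pressed. A spring returns it; at the press place it resists with 2 N at first, 5 N at 0.5 rad, then meets a hard stop. One lever (found only by pressing) stops at 0.28 rad with some 30 mm between its free end and the grip, the other goes on to 0.52 rad and lies against the grip.
- stand_b: One of two like bench stands (which is left varies): steel base plate 110 x 215 x 12 mm, two posts to 118 mm above the worktop, 90 mm either side of the centre, carrying a handle bar with a hand lever. Origin: centre of the plate's underside, on the worktop. x: direction in which the lever is pressed, y: along the bar towards the lever's pivot, z up.
- bar_b: Fixed round handle bar of stand_b, along its y, 210 mm long, black rubber grip 30 mm in diameter between the posts. Origin: on its axis, half-way along, 100 mm straight above the stand's origin; axes as the stand's.
- blade_b: Lever blade on stand_b, 130 mm from pivot to round end, 18 mm high, 10 mm thick. Origin: the place to press, on the outer face, half-way up, 100 mm above the worktop, 95 mm from the pivot. x points to the bar, y along the blade to the pivot; they turn with it. Pivot: stand x -34, y +70 mm. Released, it slants 0.42 rad off the bar, the origin then 77 mm in front of the bar's axis.
- inside_b: Inner half, 4 mm thick, of the same blade on stand_b, facing the bar; not to be touched. Origin: on the inner face, half-way up, 95 mm from the pivot; axes as the blade's.
- lever_b (a joint): Lever angle on stand_b, rad: 0 released, grows as pressed. A spring returns it; at the press place it resists with 2 N at first, 5 N at 0.5 rad, then meets a hard stop. One lever (found only by pressing) stops at 0.28 rad with some 30 mm between its free end and the grip, the other goes on to 0.52 rad and lies against the grip.
- crucible: Bystander: small white porcelain crucible, 47 mm across, 36 mm tall, loose in front of the stands. Origin: centre of its underside.
- marker: Bystander: marker pen with a white body and green cap, 17 x 135 x 16 mm, lying loose in front of the stands. Origin: middle of its underside; long axis y.
- vial: Bystander: small glass vial with a black cap, 21 mm across, 52 mm tall, standing loose to the right of the stands. Origin: centre of its underside.

How it is judged (in metres and radians):
On the way, in this order (a step that is already met when the one before it is completed fails the run):
1. the lever that goes right in has been pressed to its bar by the fingers (value of joint lever_a above 0.48 rad and contact force between the fingers and blade_a above 1.5 N), for 0.2 s.
2. the lever that stops short is pressed against its stop by the fingers, the other is let go (value of joint lever_b above 0.25 rad and contact force between the fingers and blade_b above 1.5 N and value of joint lever_a below 0.04 rad), for 0.2 s.
At the end, for the whole second after the job is handed in: The fingers keep the lever that stops short (lever_b) pressed on its stop: past 0.25 rad, at rest, with more than 1.5 N; lever_a, which goes to its bar and was pressed there before (past 0.48 rad), is back within 0.04 rad of its released position (all of step 2 and velocity of joint lever_b below 0.05 rad/s); the arm keeps its last pose, push and grip.
It fails at once if the inner side of a lever is touched (pinched or hooked) (contact force between the fingers and inside_a above 2 N or contact force between the fingers and inside_b above 2 N).
It fails at once if a bar is touched by the fingers (contact force between the fingers and bar_a above 2 N or contact force between the fingers and bar_b above 2 N).
It fails at once if a lever is forced with more than 40 N (contact force between the fingers and blade_a above 40 N or contact force between the fingers and blade_b above 40 N).
It fails at once if a bystander is moved more than 20 mm or lifted (distance of any of crucible, marker, vial from where it was at the start of the episode above 0.02 m).
It also fails if it takes over 72 s, if anything falls off the work surface, if the arm or the gripper's body presses on something with over 40 N, if the wrist force passes 120 N, or if a joint passes its speed limit or range.

## Working session

There is one attempt and no reset: what is moved stays moved. The work goes in short steps, Python scripts to look and compute and a tool call to move; the robot and the scene stay as the last step left them, time stands still between calls to the robot, and variables do not carry over. Pictures are saved under pics/ and viewed, and the job is handed in when it is done.

Besides the shell and the picture viewer there is one more tool, called after "Request:" as name(argument=value, ...) on one line, values as JSON. apply_moves: Moves the arm, as the interface text tells. Its arguments: {"type":"object","properties":{"targets":{"type":"array"},"grip_force":{"type":"number"}},"required":["targets"]}

```bash
mkdir -p pics; ls; python3 - <<'E'
from cell import r
import cv2
s=r.sense();print(s)
print(r.grasp_offset)
for n in("side","top","wrist"):
    print(n,r.get_calibration(n))
    cv2.imwrite(f"pics/{n}0.png",r.camera(n)[:,:,::-1])
E
```

```text
pics
{'clock': 0.0, 'joint_positions': array([ 1.22602005e+00,  1.26391699e-01, -4.06276252e-02,  1.40541743e+00,
        4.64593778e-06,  1.57081557e+00]), 'qd': array([-0.00184615, -0.00017464,  0.0014313 , -0.0001118 ,  0.00192756,
        0.00034324]), 'joint_torque': array([-2.46360898e-03, -4.35919082e+01,  3.52920413e+01,  1.71927677e-02,
       -1.94549880e-04,  2.21851798e-05]), 'eef_pos': array([177.33885908, 493.81818183, 303.11327068]), 'orientation': array([ 1.71545004e-01,  9.85175943e-01, -8.07659794e-04, -1.42976675e-04]), 'ft_force': array([0.18784433, 0.49968601, 0.23896337]), 'moment': array([ 0.03061168, -0.02918583, -0.03978071]), 'finger_gap': 85.58175872352714}
53.900000000000006
side {'fov_y': 57.83861207866514, 'cx': 258.2174883935935, 'cy': 192.52552926622764, 'origin': array([ 533.4156838 , -897.94340426,  654.67394254]), 'attitude': array([ 0.88745468,  0.02647328, -0.01060581, -0.46001181])}
top {'fov_y': 45.438791794308806, 'cx': 255.87349743834915, 'cy': 185.28668835903576, 'origin': array([ 316.42612992, -160.14656634, 1316.31397984]), 'attitude': array([ 0.71380362, -0.69779183,  0.04301702, -0.04147879])}
wrist {'fov_y': 65.70646984690485, 'cx': 257.92064314752696, 'cy': 192.56778608242013, 'origin': array([109.25249522, 518.51225247, 374.54250939]), 'attitude': array([0.80940475, 0.56940232, 0.08235499, 0.11773956])}
```

View pics/top0.png

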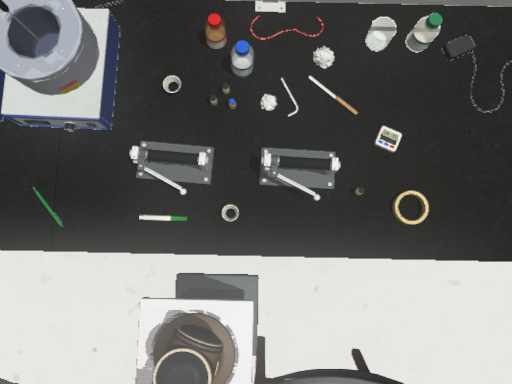

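View pics/side0.png

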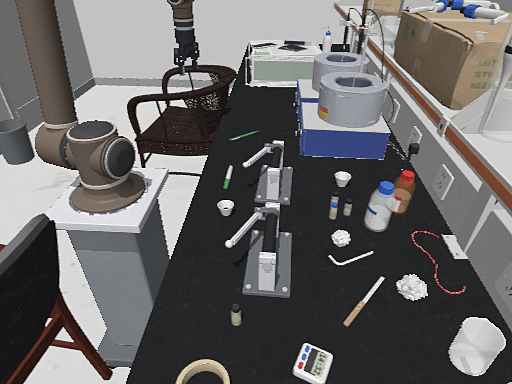

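View pics/wrist0.png

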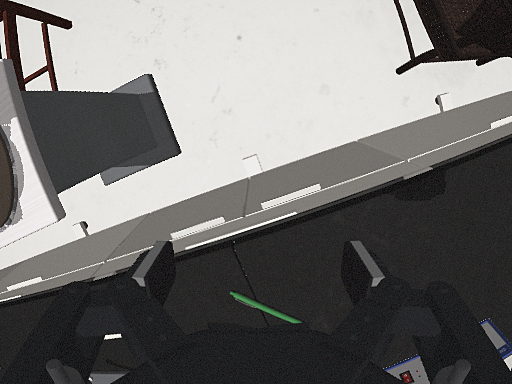

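```bash
cat > h.py <<'E'
import numpy as np, cv2
from cell import r
from scipy.spatial.transform import Rotation as R
def ray(n,p):
    c=r.get_calibration(n);f=192/np.tan(np.radians(c['fov_y']/2))
    d=np.array([(p[0]-c['cx'])/f,(p[1]-c['cy'])/f,1.])
    return c['origin'],R.from_quat(c['attitude']).apply(d)
def onz(n,p,z):
    o,d=ray(n,p);return o+d*(z-o[2])/d[2]
def proj(n,P):
    c=r.get_calibration(n);f=192/np.tan(np.radians(c['fov_y']/2))
    q=R.from_quat(c['attitude']).inv().apply(np.array(P)-c['origin'])
    return q[:2]/q[2]*f+[c['cx'],c['cy']]
E
python3 - <<'E'
import cv2,numpy as np
from h import *
t=cv2.imread('pics/top0.png')
c=t[125:235,120:380]
cv2.imwrite('pics/c0.png',cv2.resize(c,None,fx=3,fy=3,interpolation=cv2.INTER_CUBIC))
s=cv2.imread('pics/side0.png')
cv2.imwrite('pics/s0.png',cv2.resize(s[130:340,200:320],None,fx=2.8,fy=2.8,interpolation=cv2.INTER_CUBIC))
# plates: grey mask
g=cv2.cvtColor(t,cv2.COLOR_BGR2GRAY)
m=((g>60)).astype(np.uint8)*255
n,l,st,ce=cv2.connectedComponentsWithStats(m)
for i in range(1,n):
    x,y,w,h,a=st[i]
    if 120<x<380 and 130<y<225 and a>20:
        pts=np.argwhere(l==i)[:,::-1].astype(np.float32)
        print(i,st[i],cv2.minAreaRect(pts),onz('top',ce[i],12))
E
```

```text
71 [ 129  140   86   55 2612] ((169.7764129638672, 167.59776306152344), (84.52230834960938, 50.628055572509766), 5.44033145904541) [529.94973915  77.83861964  12.        ]
72 [ 259  147   82   54 2518] ((299.45025634765625, 173.77099609375), (80.05936431884766, 50.34693908691406), 3.6913859844207764) [ 520.4492865  -280.42205303   12.        ]
74 [355 187   9   9  59] ((359.0, 191.0), (8.0, 8.0), 90.0) [ 462.99643978 -456.65457695   12.        ]
76 [221 203  19  19 219] ((230.0, 212.0), (18.0, 18.0), 90.0) [394.76063006 -88.31940732  12.        ]
77 [139 214  49   8 302] ((163.00238037109375, 217.4311065673828), (48.143802642822266, 6.513370990753174), 1.9749338626861572) [375.34096405 103.48887932  12.        ]
```

View pics/c0.png

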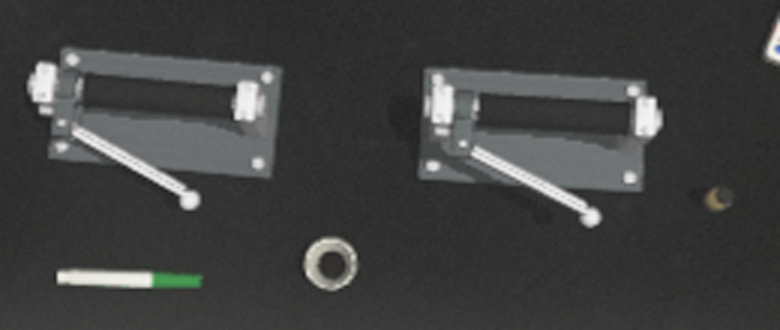

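View pics/s0.png

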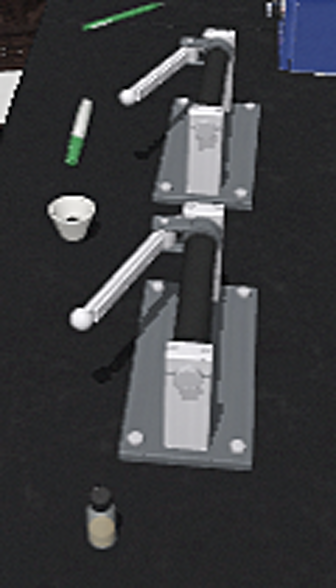

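```bash
cat > scene.py <<'E'
from h import *
K={'L':([(63,47),(282,68),(271,178),(49,158)],(190,200),(63,123),[(72,60),(268,77),(258,163),(61,147)]),
   'R':([(424,67),(647,80),(643,190),(419,180)],(591,217),(464,144),[(437,79),(633,91),(629,177),(432,166)])}
S={}
def w(p,z): return onz('top',(np.array(p)+.5)/3-.5+np.array([120,125]),z)
for k,(c,b,pv,bo) in K.items():
    C=np.array([w(p,12) for p in c]);
    ctr=C.mean(0)
    yv=((C[0]-C[1])+(C[3]-C[2]))/2; xv=((C[0]-C[3])+(C[1]-C[2]))/2
    yaw=np.arctan2(-yv[0],yv[1])
    Rm=np.array([[np.cos(yaw),-np.sin(yaw)],[np.sin(yaw),np.cos(yaw)]])
    S[k]=(ctr,yaw,Rm)
    if __name__=='__main__':
        B=np.array([w(p,15) for p in bo])
        print(k,ctr,B.mean(0),'size',np.hypot(*yv[:2]),np.hypot(*xv[:2]),'yaw',yaw,np.arctan2(xv[1],xv[0]))
        e=w(b,100)
        print(' ball',e, 'in stand',Rm.T@(e-ctr)[:2],'exp',[-34-130*np.sin(.42),70-130*np.cos(.42)])
        pw=w(pv,112); print(' pivot in stand',Rm.T@(pw-ctr)[:2])
        P=Rm@np.array([-77,70-95*np.cos(.42)])+ctr[:2]; print(' press',P)
        print(' ball side px of measured',proj('side',e),proj('side',[*(ctr[:2]+Rm@np.array([-34-130*np.sin(.42),70-130*np.cos(.42)])),100]))
if __name__=='__main__':
    print('cruc',onz('top',(230,212),36),'marker ends',onz('top',(139.5,217),10),onz('top',(187,218.5),10),'vial',onz('top',(359,191),45))
E
python3 scene.py
```

```text
L [534.90264267  72.9793364   12.        ] [535.23403278  73.90594951  15.        ] size 212.9220416802864 107.95636983974934 yaw -0.07075983712575581 -0.06779421146953622
 ball [441.89525061  32.70599489 100.        ] in stand [-89.9272897  -46.74825751] exp [np.float64(-87.00885889774412), np.float64(-48.70156224060007)]
 pivot in stand [-33.38781581  70.84645511]
 press [456.91155468  61.72174828]
 ball side px of measured [244.85965625 165.03009296] [245.6870348  165.41402824]
R [ 526.99102229 -279.63610698   12.        ] [ 527.35941414 -278.86954441   15.        ] size 214.72387666579772 108.41477523573397 yaw -0.02906323829168753 -0.028052947487148663
 ball [ 434.85500784 -323.80696434  100.        ] in stand [-90.81353741 -46.82959772] exp [np.float64(-87.00885889774412), np.float64(-48.70156224060007)]
 pivot in stand [-33.03504252  69.33757752]
 press [ 449.53698951 -294.13493113]
 ball side px of measured [228.00805371 244.78741602] [229.53556704 245.46747059]
cruc [393.50836248 -90.66841491  36.        ] marker ends [375.02473683 167.51019654  10.        ] [373.82501217  32.39716035  10.        ] vial [ 459.71849281 -449.24923479   45.        ]
```

```bash
cat > plan.py <<'E'
from scene import *
def plan(P,ang=-.15,cmd=None):
    """shift (tool axes, m) and turn deg about tool z to go to TCP P with tool y at world angle ang"""
    s=r.sense(); Q=R.from_quat(s['orientation']); p=s['eef_pos'] if cmd is None else cmd
    y=np.array([np.cos(ang),np.sin(ang),0]);z=np.array([0,0,-1.]);x=np.cross(y,z)
    T=R.from_matrix(np.stack([x,y,z],1))
    print('turn',np.degrees((Q.inv()*T).as_rotvec()).round(2),'shift',(Q.inv().apply(np.array(P)-p)/1000).round(4),'from',p.round(1),'to',np.round(P,1))
def stand(k,x,y,z):
    c,yaw,Rm=S[k]; return np.array([*(c[:2]+Rm@np.array([x,y])),z])
E
python3 - <<'E'
from plan import *
plan(stand('L',-125,-20,300),cmd=[177.4,494.1,303.9])
print(stand('L',-125,-20,161),stand('R',-125,-20,161))
E
```

```text
Traceback (most recent call last):
  File "plan.py", line 7, in plan
    print('turn',np.degrees((Q.inv()*T).as_rotvec()).round(2),'shift',(Q.inv().apply(np.array(P)-p)/1000).round(4),'from',p.round(1),'to',np.round(P,1))
                                                                                                                          ^^^^^^^
AttributeError: 'list' object has no attribute 'round'. Did you mean: 'count'?
```

```bash
sed -i 's/p.round(1)/np.round(p,1)/' plan.py
python3 - <<'E'
from plan import *
plan(stand('L',-125,-20,300),cmd=[177.4,494.1,303.9])
print(stand('L',-125,-20,161),stand('R',-125,-20,161))
E
```

```text
turn [-6.000e-02  5.000e-02  7.884e+01] shift [-0.3639 -0.3286  0.0043] from [177.4 494.1 303.9] to [408.8  61.9 300. ]
[408.80143071  61.86698547 161.        ] [ 401.46262762 -295.99526748  161.        ]
```

Request:
apply_moves(targets=[[0,0,7.9,-0.036,-0.033,0,1],[0,0,15.8,-0.073,-0.066,0,1],[0,0,23.7,-0.109,-0.099,0,1],[0,0,31.6,-0.146,-0.131,0,1],[0,0,39.4,-0.182,-0.164,0,1],[0,0,47.3,-0.218,-0.197,0,1],[0,0,55.2,-0.255,-0.23,0,1],[0,0,63,-0.291,-0.263,0.002,1],[0,0,71,-0.328,-0.296,0.004,1],[0,0,78.8,-0.364,-0.329,0.004,1]], grip_force=40)

```text
clock: 1.4
eef_pos: [409.2, 59.8, 299.7]
orientation: [0.759, 0.651, -0.0, -0.0]
ft_force: [0.1, 0.6, -0.7]
finger_gap: 0.0
```

```bash
python3 - <<'E'
from plan import *
print(r.sense())
plan(stand('L',-125,-20,161))
for n in("side","top","wrist"):
    cv2.imwrite(f"pics/{n}1.png",r.camera(n)[:,:,::-1])
E
```

```text
{'clock': 1.4, 'joint_positions': array([ 1.45033303e-01, -8.45012170e-02, -2.64125425e-01,  1.39126826e+00,
        1.04129087e-04,  1.86989136e+00]), 'qd': array([-0.91940062,  0.20947135,  0.18912819, -0.02369756,  0.00152417,
        0.16338829]), 'joint_torque': array([  5.15954375, -32.32437372,  34.00786757,   0.48596229,
        -0.08244524,  -0.18351061]), 'eef_pos': array([409.17925738,  59.78770475, 299.67598669]), 'orientation': array([ 7.59425114e-01,  6.50594721e-01, -1.28405943e-05, -6.96900732e-05]), 'ft_force': array([ 0.06923984,  0.63671132, -0.72057673]), 'moment': array([-0.01509706,  0.06632598, -0.03679828]), 'finger_gap': 0.006076005491533397}
turn [-0.01 -0.   -0.23] shift [ 0.002  -0.0007  0.1387] from [409.2  59.8 299.7] to [408.8  61.9 161. ]
```

View pics/side1.png

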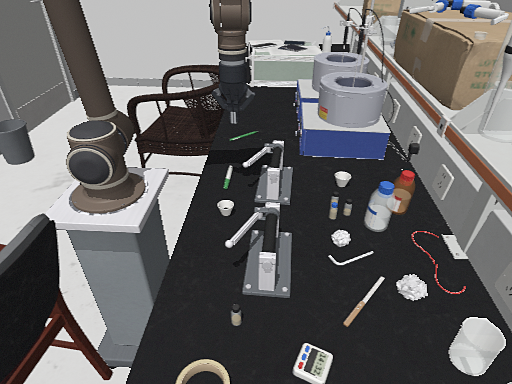

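View pics/wrist1.png

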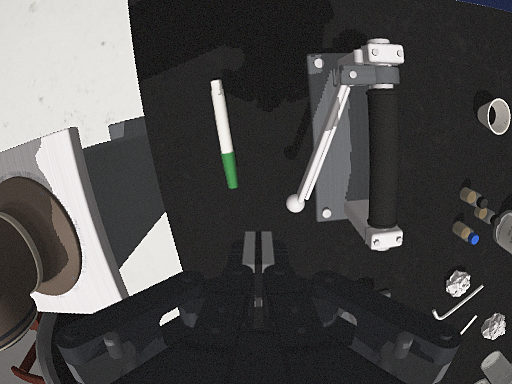

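Request:
apply_moves(targets=[[0,0,0,0,0,0.02,1],[0,0,0,0,0,0.04,1],[0,0,0,0,0,0.06,1],[0,0,0,0,0,0.08,1],[0,0,0,0,0,0.1,1],[0,0,0,0,0,0.115,1],[0,0,0,0,0,0.125,1],[0,0,0,0,0,0.135,1],[0,0,0,0,0,0.139,1],[0,0,0,0,0,0.139,1]])

```text
clock: 2.8
eef_pos: [408.8, 61.4, 160.9]
orientation: [0.758, 0.652, -0.0, -0.0]
ft_force: [-0.0, 0.2, -0.1]
finger_gap: 0.1
```

```bash
python3 - <<'E'
from plan import *
s=r.sense();print(s['eef_pos'],s['ft_force'],s['clock'])
p=s['eef_pos']
i=r.camera('side')[:,:,::-1]
cv2.imwrite("pics/side2.png",cv2.resize(i[100:220,170:330],None,fx=5,fy=5,interpolation=cv2.INTER_CUBIC))
for z in(161,141,121,101,88):
    print(z,[((proj('side',[p[0]+dx,p[1],z])-[170,100])*5).round() for dx in(-60,-14.5,14.5,60)])
cv2.imwrite("pics/wrist2.png",r.camera('wrist')[:,:,::-1])
E
```

```text
[408.84809805  61.39896428 160.8801983 ] [-0.04918668  0.23856906 -0.11411916] 2.8
161 [array([227., 211.]), array([300., 214.]), array([347., 215.]), array([420., 217.])]
141 [array([229., 240.]), array([301., 242.]), array([348., 244.]), array([420., 246.])]
121 [array([231., 268.]), array([303., 271.]), array([348., 272.]), array([420., 275.])]
101 [array([233., 296.]), array([304., 298.]), array([349., 300.]), array([421., 302.])]
88 [array([234., 314.]), array([305., 316.]), array([350., 317.]), array([421., 320.])]
```

View pics/side2.png

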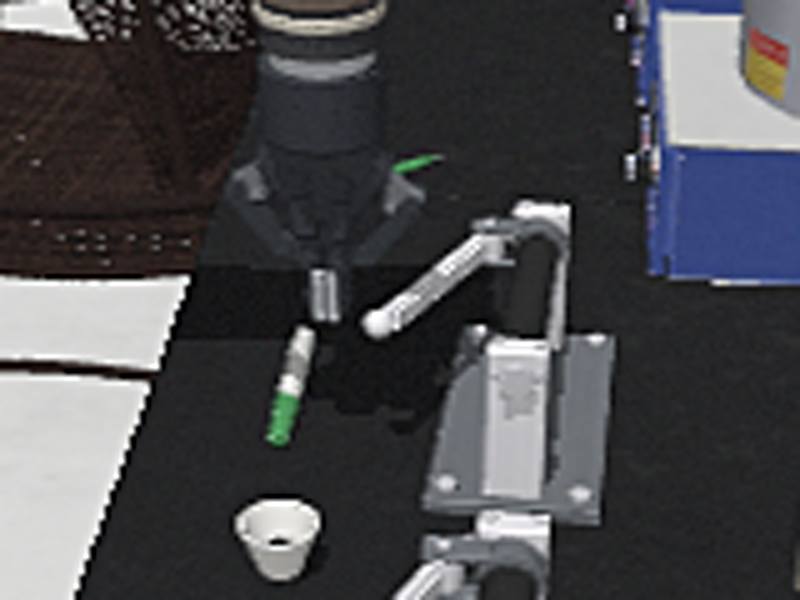

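View pics/wrist2.png

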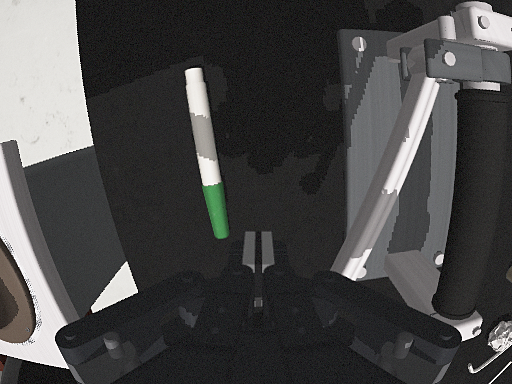

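Request:
apply_moves(targets=[[0,0,0,0,0.006,0,1],[0,0,0,0,0.012,0,1],[0,0,0,0,0.018,0,1],[0,0,0,0,0.022,0,1],[0,0,0,0,0.026,0,1],[0,0,0,0,0.03,0,1],[0,0,0,0,0.033,0,1],[0,0,0,0,0.036,0,1],[0,0,0,0,0.04,0,1],[0,0,0,0,0.04,0,1]])

```text
clock: 4.15
eef_pos: [448.5, 55.4, 160.7]
orientation: [0.758, 0.652, -0.0, -0.0]
ft_force: [-2.8, -0.1, -1.3]
finger_gap: 0.5
```

```bash
cat > look.py <<'E'
import sys
from plan import *
s=r.sense();p=s['eef_pos'];print(p,s['ft_force'],s['clock'])
for k in S:
    c,yaw,Rm=S[k];print(k,'TCP in stand',Rm.T@(p-c)[:2])
n=sys.argv[1]
i=r.camera('wrist')[:,:,::-1];cv2.imwrite(f"pics/wrist{n}.png",i)
if len(sys.argv)>2:
    i=r.camera('side')[:,:,::-1]
    y0,x0=map(int,sys.argv[2:4])
    cv2.imwrite(f"pics/side{n}.png",cv2.resize(i[y0:y0+120,x0:x0+160],None,fx=5,fy=5,interpolation=cv2.INTER_CUBIC))
E
python3 look.py 3 100 170
```

```text
[448.45996819  55.42965089 160.74298902] [-2.77868612 -0.13359355 -1.31991851] 4.15
L TCP in stand [-84.98558062 -23.61733512]
R TCP in stand [-88.23461506 332.64221209]
```

View pics/side3.png

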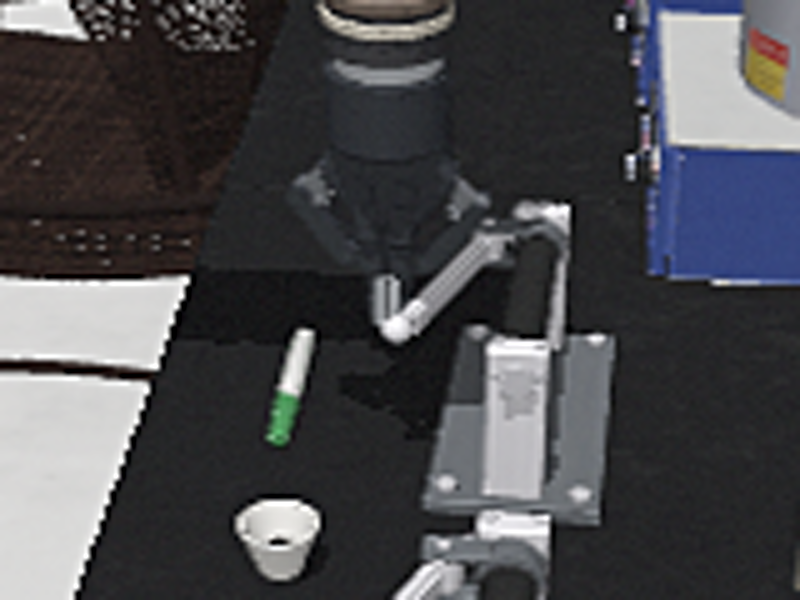

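View pics/wrist3.png

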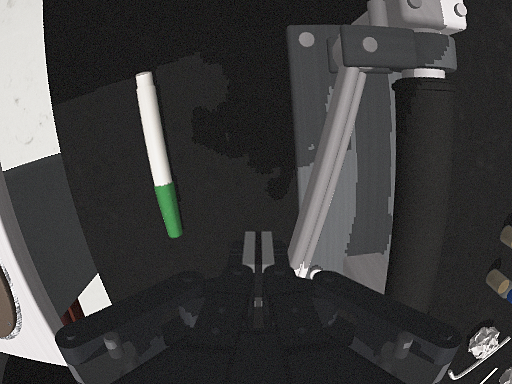

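Request:
apply_moves(targets=[[0,0,0,0.001,0.002,0,1],[0,0,0,0.002,0.003,0,1],[0,0,0,0.003,0.005,0,1],[0,0,0,0.004,0.006,0,1],[0,0,0,0.004,0.007,0,1],[0,0,0,0.004,0.008,0,1],[0,0,0,0.004,0.009,0,1],[0,0,0,0.004,0.01,0,1],[0,0,0,0.004,0.011,0,1],[0,0,0,0.004,0.012,0,1]])

```text
clock: 5.5
eef_pos: [460.8, 57.6, 160.8]
orientation: [0.758, 0.652, -0.0, -0.0]
ft_force: [-3.4, -1.0, -0.7]
finger_gap: -0.1
```

Request:
apply_moves(targets=[[0,0,0,0,0.001,0,1],[0,0,0,0,0.001,0,1],[0,0,0,0,0.002,0,1],[0,0,0,0,0.002,0,1],[0,0,0,0,0.003,0,1],[0,0,0,0,0.003,0,1],[0,0,0,0,0.004,0,1],[0,0,0,0,0.004,0,1],[0,0,0,0,0.005,0,1],[0,0,0,0,0.005,0,1]])

```text
clock: 6.75
eef_pos: [465.8, 56.9, 160.9]
orientation: [0.758, 0.652, -0.0, -0.0]
ft_force: [-3.8, -2.2, -0.6]
finger_gap: -0.1
```

Request:
apply_moves(targets=[[0,0,0,0,0.001,0,1],[0,0,0,0,0.001,0,1],[0,0,0,0,0.001,0,1],[0,0,0,0,0.002,0,1],[0,0,0,0,0.002,0,1],[0,0,0,0,0.002,0,1],[0,0,0,0,0.003,0,1],[0,0,0,0,0.003,0,1],[0,0,0,0,0.003,0,1],[0,0,0,0,0.003,0,1]])

```text
clock: 8.0
eef_pos: [468.7, 56.5, 160.9]
orientation: [0.758, 0.652, -0.0, -0.0]
ft_force: [-4.0, -2.6, -0.5]
finger_gap: 0.2
```

Request:
apply_moves(targets=[[0,0,0,0,0.001,0,1],[0,0,0,0,0.001,0,1],[0,0,0,0,0.001,0,1],[0,0,0,0,0.002,0,1],[0,0,0,0,0.002,0,1],[0,0,0,0,0.002,0,1],[0,0,0,0,0.003,0,1],[0,0,0,0,0.003,0,1],[0,0,0,0,0.003,0,1],[0,0,0,0,0.003,0,1]])

```text
clock: 9.25
eef_pos: [471.7, 56.0, 160.9]
orientation: [0.758, 0.652, -0.0, 0.0]
ft_force: [-4.3, -3.2, 0.0]
finger_gap: 0.0
```

```bash
python3 look.py 4 100 170
```

```text
[471.69302452  55.98081955 160.90245719] [-4.3407845  -3.17493429  0.03705889] 9.25
L TCP in stand [-61.84963152 -21.42494998]
R TCP in stand [-65.02738668 333.86828078]
```

View pics/wrist4.png

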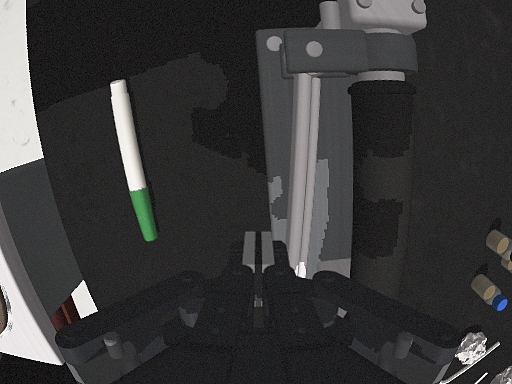

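View pics/side4.png

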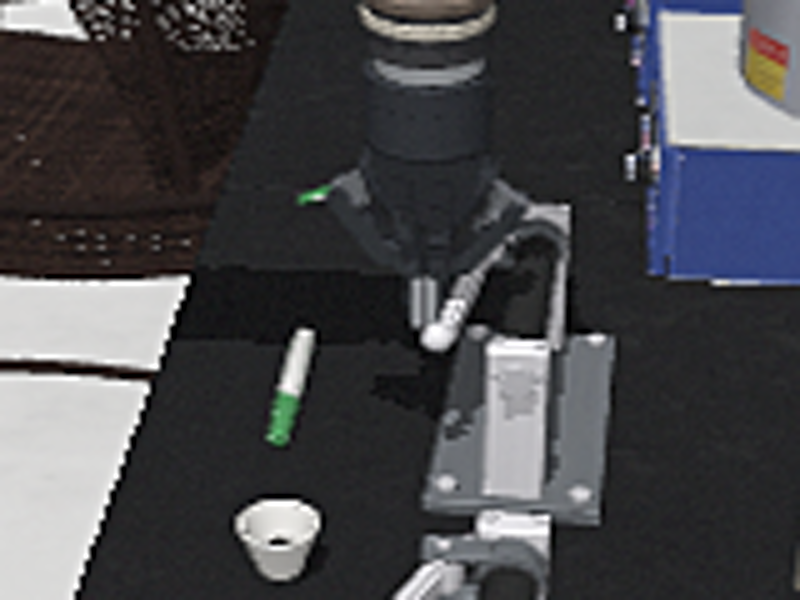

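Request:
apply_moves(targets=[[0,0,0,0,0.001,0,1],[0,0,0,0,0.001,0,1],[0,0,0,0,0.001,0,1],[0,0,0,0,0.002,0,1],[0,0,0,0,0.002,0,1],[0,0,0,0,0.002,0,1],[0,0,0,0,0.003,0,1],[0,0,0,0,0.003,0,1],[0,0,0,0,0.003,0,1],[0,0,0,0,0.003,0,1]])

```text
clock: 10.6
eef_pos: [474.6, 55.5, 160.9]
orientation: [0.758, 0.652, -0.0, 0.0]
ft_force: [-5.2, -1.8, -0.0]
finger_gap: 0.1
```

Request:
apply_moves(targets=[[0,0,0,0,0.001,0,1],[0,0,0,0,0.001,0,1],[0,0,0,0,0.001,0,1],[0,0,0,0,0.002,0,1],[0,0,0,0,0.002,0,1],[0,0,0,0,0.002,0,1],[0,0,0,0,0.003,0,1],[0,0,0,0,0.003,0,1],[0,0,0,0,0.003,0,1],[0,0,0,0,0.003,0,1]])

```text
clock: 11.85
eef_pos: [477.5, 55.0, 160.9]
orientation: [0.758, 0.652, -0.0, 0.0]
ft_force: [-5.3, -2.8, -0.5]
finger_gap: -0.0
```

Request:
apply_moves(targets=[[0,0,0,0,0.001,0,1],[0,0,0,0,0.001,0,1],[0,0,0,0,0.002,0,1],[0,0,0,0,0.002,0,1],[0,0,0,0,0.003,0,1],[0,0,0,0,0.003,0,1],[0,0,0,0,0.004,0,1],[0,0,0,0,0.004,0,1],[0,0,0,0,0.004,0,1],[0,0,0,0,0.004,0,1]])

```text
clock: 13.1
eef_pos: [481.4, 54.4, 160.9]
orientation: [0.758, 0.652, -0.0, -0.0]
ft_force: [-4.7, -2.8, -0.1]
finger_gap: -0.0
```

```bash
python3 look.py 5
```

```text
[481.36006234  54.41402916 160.91222564] [-4.72263345 -2.76207138 -0.12864756] 13.1
L TCP in stand [-52.09601148 -22.30435224]
R TCP in stand [-55.31890172 332.58306793]
```

View pics/wrist5.png

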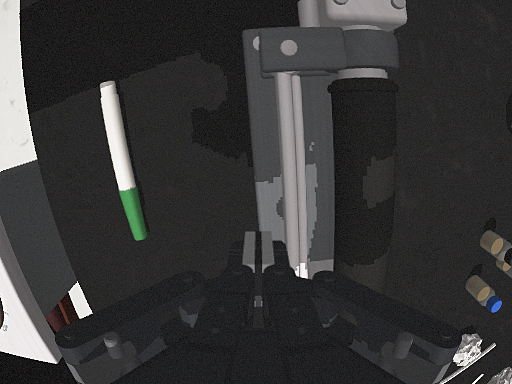

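Request:
apply_moves(targets=[[0,0,0,0,0.001,0,1],[0,0,0,0,0.001,0,1],[0,0,0,0,0.002,0,1],[0,0,0,0,0.002,0,1],[0,0,0,0,0.003,0,1],[0,0,0,0,0.003,0,1],[0,0,0,0,0.004,0,1],[0,0,0,0,0.004,0,1],[0,0,0,0,0.004,0,1],[0,0,0,0,0.004,0,1]])

```text
clock: 14.4
eef_pos: [485.3, 53.9, 160.9]
orientation: [0.758, 0.652, -0.0, -0.0]
ft_force: [-5.0, -2.7, 0.3]
finger_gap: -0.0
```

Request:
apply_moves(targets=[[0,0,0,0,0.001,0,1],[0,0,0,0,0.001,0,1],[0,0,0,0,0.001,0,1],[0,0,0,0,0.002,0,1],[0,0,0,0,0.002,0,1],[0,0,0,0,0.002,0,1],[0,0,0,0,0.003,0,1],[0,0,0,0,0.003,0,1],[0,0,0,0,0.003,0,1],[0,0,0,0,0.003,0,1]])

```text
clock: 15.65
eef_pos: [488.2, 53.7, 160.9]
orientation: [0.758, 0.653, -0.0, -0.0]
ft_force: [-5.6, -0.7, 0.3]
finger_gap: -0.0
```

Request:
apply_moves(targets=[[0,0,0,0,0.001,0,1],[0,0,0,0,0.001,0,1],[0,0,0,0,0.001,0,1],[0,0,0,0,0.002,0,1],[0,0,0,0,0.002,0,1],[0,0,0,0,0.002,0,1],[0,0,0,0,0.003,0,1],[0,0,0,0,0.003,0,1],[0,0,0,0,0.003,0,1],[0,0,0,0,0.003,0,1]])

```text
clock: 16.9
eef_pos: [491.0, 53.5, 160.9]
orientation: [0.758, 0.653, 0.0, -0.001]
ft_force: [-5.4, -0.6, 1.4]
finger_gap: -0.1
```

```bash
python3 look.py 6 100 170
```

```text
[491.01188789  53.47105839 160.85949282] [-5.38729024 -0.55292219  1.43789573] 16.9
L TCP in stand [-42.40167018 -22.56257147]
R TCP in stand [-45.64375027 331.9209692 ]
```

View pics/wrist6.png

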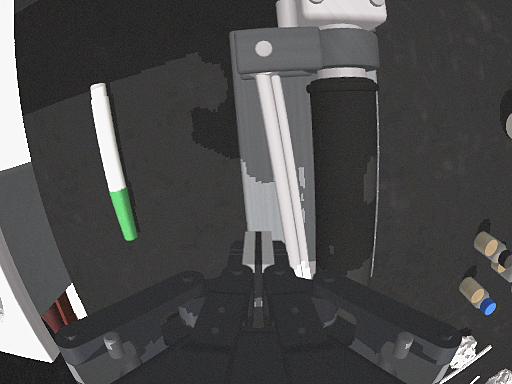

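View pics/side6.png

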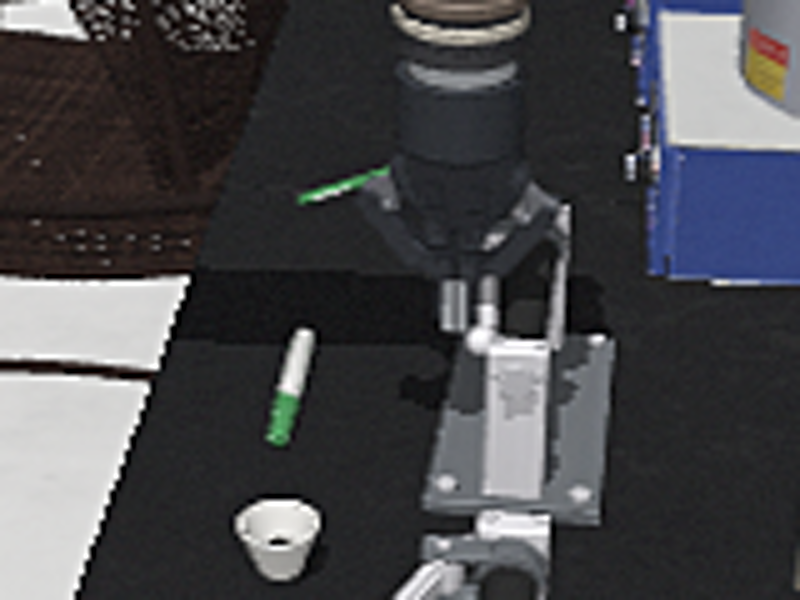

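Request:
apply_moves(targets=[[0,0,0,0,0.001,0,1],[0,0,0,0,0.001,0,1],[0,0,0,0,0.001,0,1],[0,0,0,0,0.001,0,1],[0,0,0,0,0.002,0,1],[0,0,0,0,0.002,0,1],[0,0,0,0,0.002,0,1],[0,0,0,0,0.002,0,1],[0,0,0,0,0.002,0,1],[0,0,0,0,0.002,0,1]])

```text
clock: 18.25
eef_pos: [491.5, 53.3, 160.7]
orientation: [0.758, 0.653, -0.001, -0.002]
ft_force: [-13.0, 0.3, 5.4]
finger_gap: 0.2
```

Request:
apply_moves(targets=[[0,0,0,0,0.001,0,1],[0,0,0,0,0.001,0,1],[0,0,0,0,0.001,0,1],[0,0,0,0,0.001,0,1],[0,0,0,0,0.001,0,1],[0,0,0,0,0.0015,0,1],[0,0,0,0,0.0015,0,1],[0,0,0,0,0.0015,0,1],[0,0,0,0,0.0015,0,1],[0,0,0,0,0.0015,0,1]])

```text
clock: 19.5
eef_pos: [491.8, 53.3, 160.6]
orientation: [0.758, 0.653, -0.002, -0.003]
ft_force: [-16.7, 1.0, 7.7]
finger_gap: 0.2
```

```bash
python3 look.py 7 100 170
```

```text
[491.81304746  53.28226155 160.61821039] [-16.68560704   1.00897576   7.6928451 ] 19.5
L TCP in stand [-41.58916737 -22.69425323]
R TCP in stand [-44.83744276 331.75553311]
```

View pics/wrist7.png

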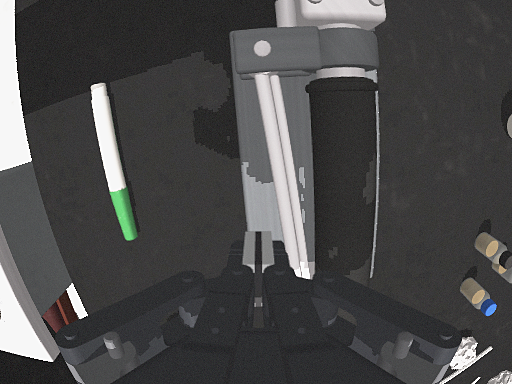

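View pics/side7.png

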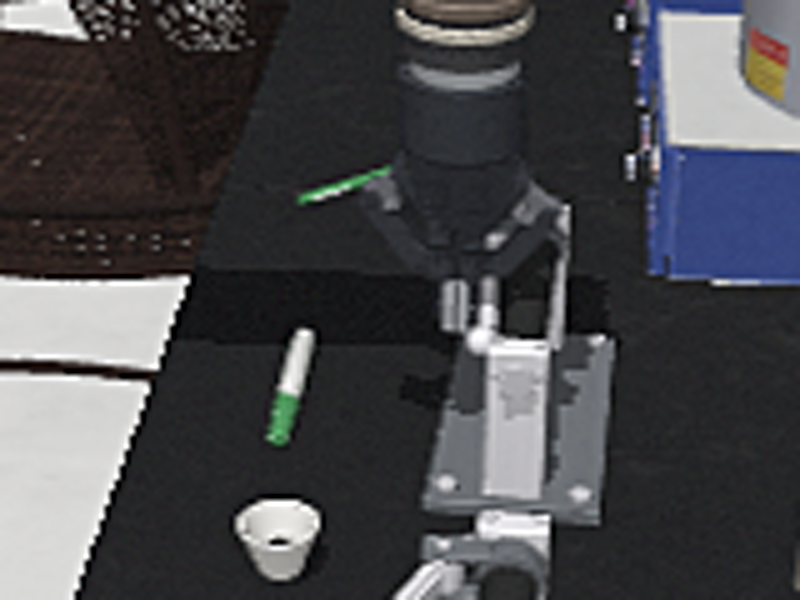

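Request:
apply_moves(targets=[[0,0,0,0,-0.004,0,1],[0,0,0,0,-0.012,0,1],[0,0,0,0,-0.022,0,1],[0,0,0,0,-0.034,0,1],[0,0,0,0,-0.046,0,1],[0,0,0,0,-0.058,0,1],[0,0,0,0,-0.07,0,1],[0,0,0,0,-0.08,-0.015,1],[0,0,0,0,-0.088,-0.035,1],[0,0,0,0,-0.088,-0.05,1]])

```text
clock: 20.85
eef_pos: [407.9, 65.7, 212.8]
orientation: [0.758, 0.652, 0.001, 0.001]
ft_force: [1.6, 0.5, 0.4]
finger_gap: -0.2
```

```bash
python3 look.py 8; python3 - <<'E'
from plan import *
cv2.imwrite("pics/top8.png",cv2.resize(r.camera('top')[125:235,120:380,::-1],None,fx=3,fy=3))
plan(stand('R',-118,-16,205),ang=-.12)
E
```

```text
[407.88783447  65.66389297 212.82031215] [1.63221663 0.52752633 0.42262983] 20.85
L TCP in stand [-126.17975444  -16.277186  ]
R TCP in stand [-129.08701326  341.69314058]
turn [ 0.24 -0.06 -1.68] shift [-0.354   0.0527  0.0081] from [409.1  65.7 213.3] to [ 408.6 -292.2  205. ]
```

View pics/wrist8.png

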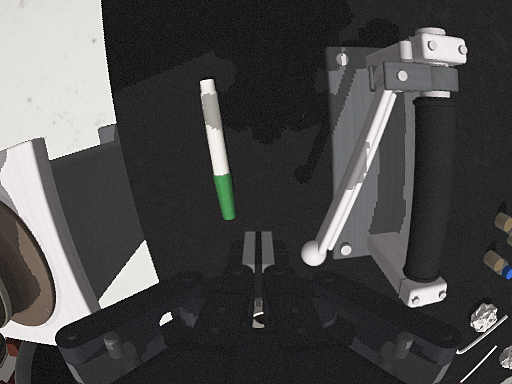

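View pics/top8.png

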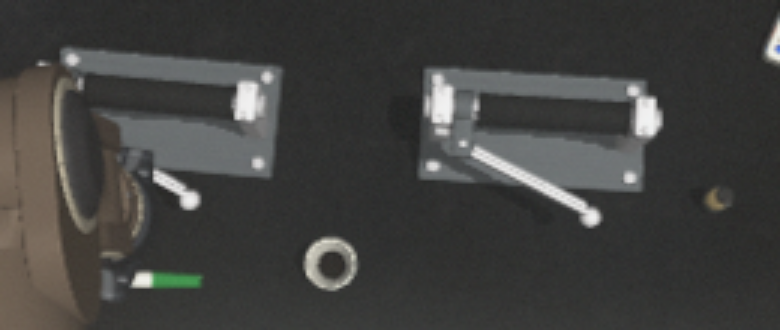

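Request:
apply_moves(targets=[[0,0,0,-0.03,0.003,0,1],[0,0,-0.5,-0.075,0.01,0,1],[0,0,-0.5,-0.12,0.017,0,1],[0,0,-1,-0.165,0.024,0,1],[0,0,-1,-0.21,0.031,0,1],[0,0,-1.5,-0.255,0.038,0.002,1],[0,0,-1.5,-0.3,0.045,0.004,1],[0,0,-1.7,-0.335,0.05,0.006,1],[0,0,-1.7,-0.354,0.053,0.008,1],[0,0,-1.7,-0.354,0.053,0.008,1]])

```text
clock: 22.2
eef_pos: [407.6, -293.0, 202.2]
orientation: [0.749, 0.663, -0.0, -0.001]
ft_force: [0.4, 0.2, 0.7]
finger_gap: 0.1
```

```bash
python3 look.py 9; python3 - <<'E'
from plan import *
plan(stand('R',-118,-16,161),ang=-.12)
E
```

```text
[ 407.57110638 -292.9943569   202.19334124] [0.36717887 0.22638946 0.72431784] 22.2
L TCP in stand [-101.13826354 -374.06031059]
R TCP in stand [-118.98130479  -16.82284953]
turn [-0.06 -0.06 -0.02] shift [0.     0.0011 0.0414] from [ 407.5 -292.1  202.4] to [ 408.6 -292.2  161. ]
```

View pics/wrist9.png

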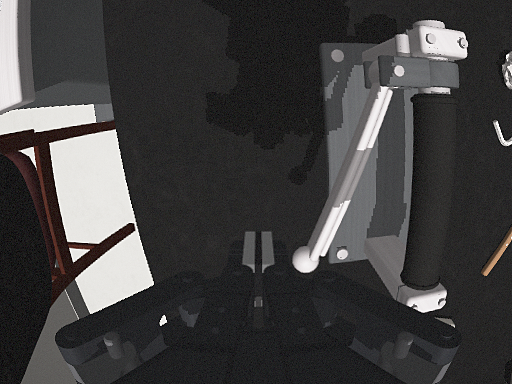

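Request:
apply_moves(targets=[[0,0,0,0,0,0.01,1],[0,0,0,0,0,0.02,1],[0,0,0,0,0,0.03,1],[0,0,0,0,0,0.038,1],[0,0,0,0,0,0.041,1],[0,0,0,0.001,0.005,0.041,1],[0,0,0,0.002,0.01,0.041,1],[0,0,0,0.003,0.015,0.041,1],[0,0,0,0.004,0.02,0.041,1],[0,0,0,0.004,0.022,0.041,1]])

```text
clock: 23.5
eef_pos: [430.4, -291.0, 161.9]
orientation: [0.748, 0.664, -0.0, 0.0]
ft_force: [0.2, 0.6, -0.2]
finger_gap: 0.0
```

```bash
python3 look.py 10
```

```text
[ 430.42764403 -290.98534663  161.91751952] [ 0.1691568   0.62945584 -0.19957701] 23.5
L TCP in stand [ -78.48096148 -370.44035217]
R TCP in stand [-96.19279973 -14.1504962 ]
```

View pics/wrist10.png

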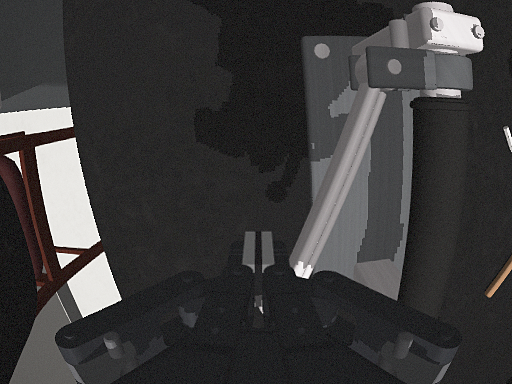

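Request:
apply_moves(targets=[[0,0,0,0,0.003,0,1],[0,0,0,0,0.006,0,1],[0,0,0,0,0.008,0,1],[0,0,0,0,0.01,0,1],[0,0,0,0,0.012,0,1],[0,0,0,0,0.014,0,1],[0,0,0,0,0.016,0,1],[0,0,0,0,0.018,0,1],[0,0,0,0,0.02,0,1],[0,0,0,0,0.02,0,1]])

```text
clock: 24.8
eef_pos: [449.9, -293.4, 161.9]
orientation: [0.748, 0.664, -0.0, -0.0]
ft_force: [-3.2, -0.3, -0.3]
finger_gap: 0.0
```

Request:
apply_moves(targets=[[0,0,0,0,0.001,0,1],[0,0,0,0,0.001,0,1],[0,0,0,0,0.002,0,1],[0,0,0,0,0.002,0,1],[0,0,0,0,0.003,0,1],[0,0,0,0,0.003,0,1],[0,0,0,0,0.004,0,1],[0,0,0,0,0.004,0,1],[0,0,0,0,0.004,0,1],[0,0,0,0,0.004,0,1]])

```text
clock: 26.05
eef_pos: [453.8, -293.9, 161.9]
orientation: [0.748, 0.664, -0.0, 0.0]
ft_force: [-4.3, -1.2, 0.2]
finger_gap: 0.1
```

Request:
apply_moves(targets=[[0,0,0,0,0.001,0,1],[0,0,0,0,0.001,0,1],[0,0,0,0,0.001,0,1],[0,0,0,0,0.002,0,1],[0,0,0,0,0.002,0,1],[0,0,0,0,0.002,0,1],[0,0,0,0,0.003,0,1],[0,0,0,0,0.003,0,1],[0,0,0,0,0.003,0,1],[0,0,0,0,0.003,0,1]])

```text
clock: 27.3
eef_pos: [456.8, -294.2, 161.9]
orientation: [0.748, 0.664, 0.0, 0.0]
ft_force: [-3.0, -1.7, -0.2]
finger_gap: -0.0
```

Request:
apply_moves(targets=[[0,0,0,0,0.001,0,1],[0,0,0,0,0.001,0,1],[0,0,0,0,0.001,0,1],[0,0,0,0,0.002,0,1],[0,0,0,0,0.002,0,1],[0,0,0,0,0.002,0,1],[0,0,0,0,0.003,0,1],[0,0,0,0,0.003,0,1],[0,0,0,0,0.003,0,1],[0,0,0,0,0.003,0,1]])

```text
clock: 28.55
eef_pos: [459.8, -294.6, 161.9]
orientation: [0.748, 0.664, -0.0, 0.0]
ft_force: [-3.1, -1.1, -0.1]
finger_gap: 0.1
```

Request:
apply_moves(targets=[[0,0,0,0,0.001,0,1],[0,0,0,0,0.001,0,1],[0,0,0,0,0.001,0,1],[0,0,0,0,0.002,0,1],[0,0,0,0,0.002,0,1],[0,0,0,0,0.002,0,1],[0,0,0,0,0.002,0,1],[0,0,0,0,0.003,0,1],[0,0,0,0,0.003,0,1],[0,0,0,0,0.003,0,1]])

```text
clock: 29.8
eef_pos: [462.0, -294.9, 161.8]
orientation: [0.748, 0.663, -0.001, -0.001]
ft_force: [-6.7, -1.9, 1.3]
finger_gap: -0.1
```

Request:
apply_moves(targets=[[0,0,0,0,0.0005,0,1],[0,0,0,0,0.0005,0,1],[0,0,0,0,0.001,0,1],[0,0,0,0,0.001,0,1],[0,0,0,0,0.0015,0,1],[0,0,0,0,0.0015,0,1],[0,0,0,0,0.0015,0,1],[0,0,0,0,0.0015,0,1],[0,0,0,0,0.0015,0,1],[0,0,0,0,0.0015,0,1]])

```text
clock: 31.05
eef_pos: [462.3, -294.9, 161.8]
orientation: [0.748, 0.663, -0.001, -0.001]
ft_force: [-12.5, -1.5, 4.3]
finger_gap: 0.3
```

```bash
python3 look.py 11 160 170; python3 - <<'E'
from plan import *
cv2.imwrite("pics/top11.png",cv2.resize(r.camera('top')[125:235,120:380,::-1],None,fx=3,fy=3))
s=r.sense();print(s['clock'],s['ft_force'],abs(s['qd']).max())
E
```

```text
[ 462.34800916 -294.91890516  161.76202508] [-12.50413894  -1.47989137   4.32667097] 31.05
L TCP in stand [ -46.36236918 -372.10727177]
R TCP in stand [-64.17160891 -17.15481498]
31.2 [-12.41658704  -1.47831222   4.62508998] 0.001975268312896631
```

View pics/side11.png

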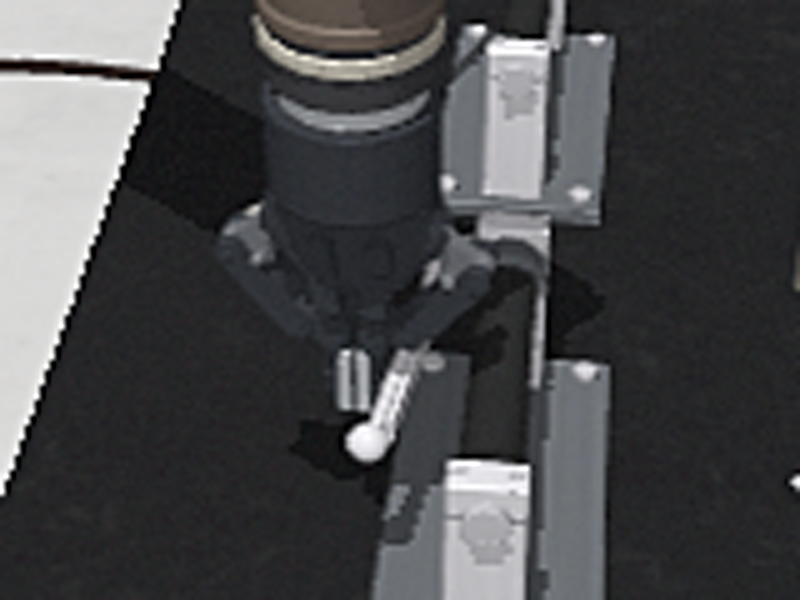

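View pics/wrist11.png

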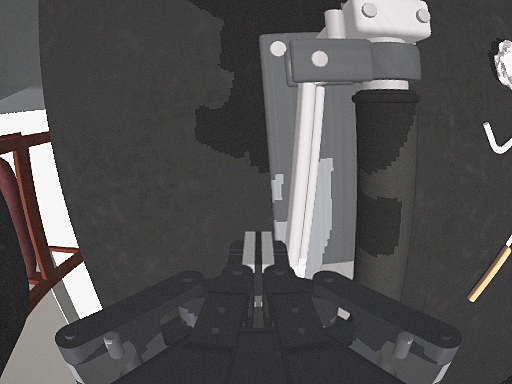

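View pics/top11.png

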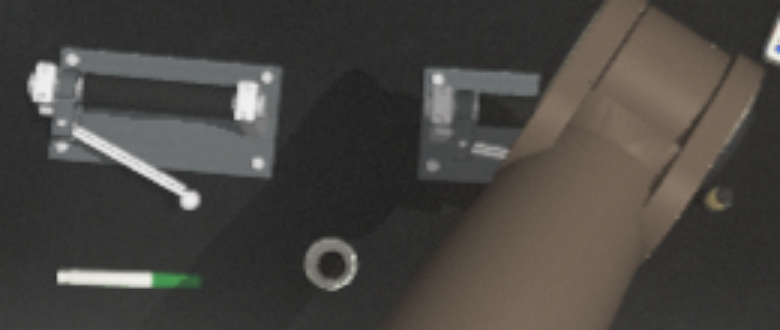

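```bash
python3 - <<'E'
from cell import r
print(r.finish_job()); s=r.sense(); print(s['clock'],s['ft_force'])
E
```

```text
the job is handed in; nothing more can be done
None
the job is handed in; nothing more can be done
```

I pressed both levers with the shut fingers and handed the job in while still holding the right lever against its stop. No verdict was reported.

- **Left lever:** this is the good one. It went in against only about 5 N until it lay at its bar, then stopped hard at about 17 N. After I let go, the top picture showed it back where it started.
- **Right lever:** this is the one that stops short. It met a hard stop about 22 mm earlier in the tool's travel, and the pictures show the blade still clearly off the grip. The last reading showed about 12.4 N of push, the arm still (joint speeds below 0.002 rad/s), and the clock at 31.2 s.
- **Bystanders:** the crucible, marker and vial look unmoved in the last top picture.

**Not measured directly:** I inferred the lever angles from where each lever stopped and from the pictures. At both stops the tool also felt an upward force, about 4 N on the right and 8 N on the left. I took this to be friction on the blade. By estimate the gripper links cleared the bar by about 16 mm, but I did not check that separately.

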